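Clamp the portafilter for its spout change

ROBOT

A 6-joint arm with a two-finger parallel gripper is mounted at the origin on the work surface. World frame = base frame: x ahead of the robot, y to its left, z up, the work surface at z = 0. Lengths are in mm, angles in rad, forces in N, time in s.
With the tool pointing down it reaches from about 325 to 750 mm from the base axis. Payload 7.6 kg.
Tool frame: the origin (TCP) lies at the very end of the fingers, on their centre line; the grasp point (between the pads) lies 19 mm behind it; z points along the fingers, y is the direction in which the jaws open and shut (so a half turn about z gives the same grasp; the last joint's range is limited). The gripper opens to 85 mm and grips with 20 to 120 N. Pads are 22 mm wide; open, the fingers measure 114 mm over their backs; the gripper's body (76 mm by 85 mm) begins 54 mm behind the grasp point. The pads swing forward as they close: fully open they stand 13 mm farther back than shut.
Start: joints at [1.19, 0.052, 1.401, -0, 1.689, -0.07], TCP at [160.539, 499.873, 231.323] pointing down, gripper open.
Joint ranges: [-2.9, 2.9], [-0.91, 2.17], [0.12, 2.37], [-1.06, 4.2], [0.26, 2.73], [-2.93, 2.93]. Speed limits (rad/s): [2.57, 2.57, 3.01, 3.14, 3.14, 3.14].

INTERFACE

Orientations are given as a unit quaternion [w, x, y, z].
In Python, from workcell import manip, optics, job gives the robot as it stands. The module is installed in compiled form; this text tells all that it offers.
- The arm moves only by the tool apply_moves, never from a script. Its argument "rows" is a list of rows, each an object of numbers: "dx", "dy", "dz": the shift along the tool's x, y, z in m; "spin": the turn about the tool's z in degrees. A call has 1 to 5 rows; each row shifts and turns the commanded pose from where the row before left it, along the tool's axes as they then stand; what a row does not reach is not made up. A row lasts 1/8 s, in which the tool goes at most 62.5 mm and 10.7 degrees, less where a joint would pass 70% of its speed; a pose out of reach is approached as far as the arm can. A call is refused whole if a number of a shift passes 0.0625 or a number of a turn 10.7, either way. A call with a gripper value outside its range is refused whole. "grip" is the closure, from -1 (fully open) to 1 (shut), set as the call begins (left out, the last holds). The fingers move at their own pace and stop on an object; "force" is the grip in N (left out, the last holds). Time passes only in rows, so rows that do not move let the fingers close. It gives the time, the measured TCP pose, the force and the opening at its end, in the units of the state.
- manip.get_state(): the state, without advancing time (a new reading comes with each control period).
- optics.get_image(name): name is "scene" or "top" or "wrist"; returns a dict with "image" (384x512x3 uint8, red, green, blue), "z_map" (384x512 float32, mm along the optical axis (not along the pixel's ray), 0 where there is no reading), "fx", "fy", "cx", "cy" (pixels), "R" (3x3) and "t" (3): a world point X has camera coordinates R X + t. Camera axes: x right, y down, z forward; pixel columns grow to the right and rows downward; lengths in mm; the calibration is good to about 2 mm. A picture is of the moment at which its call begins.
- job.job_done(): hands the job in, once; it reports no verdict.
The state is a dict: "time": time; "joint_positions": joint angles; "joint_vel": joint speeds; "joint_torque": joint torques, N m; "tool_pos": TCP position; "ee_rot": TCP orientation; "force": force on the tool from outside, world axes, zero at the start; "torque": the same for the moment, N m; "gripper_width": finger opening in mm.
Only numpy, scipy, OpenCV 4.12 (cv2) and the standard library are available. Lean on these libraries where they do the work, as an engineer would, in place of code of your own. Each camera call takes 0.05 s, during which the arm holds its last target. There are 200 camera calls.

TASK

Take the upside-down portafilter by its wooden handle, slide it head first into the green screw clamp until the head is fully home against the steel V blocks, without ramming them, then grip the T-handle and turn it clockwise until the rising resistance (about twice that of free turning) shows that the head is firmly clamped, but not so hard that it is dented. Let go and leave it clamped; leave the other things on the bar alone.

Things in the scene. Friction and masses are not known exactly. Their poses are not given: they have to be found in the camera images.
- pf_grip (a point): Centre, half-way up, of the portafilter's dark wooden handle: a straight bar 100 mm long, 24 mm wide, 24 mm high, rounded edges, its underside 10 mm above the bar top (this point 22 mm). x axis: from the handle towards the head; z up.
- pf_head (a point): Centre of the portafilter's steel head, half-way up: a round cup 70 mm across, 32 mm high, bevelled to a flat top 54 mm across. It lies 106 mm from pf_grip along +x. Axes as pf_grip.
- portafilter: Portafilter (filter holder of a coffee machine, 0.27 to 0.51 kg), lying upside down on its rim on the bar; origin under the head's centre at the rim (height 0 on the bar). Pressing the handle down tips it. Axes as pf_grip.
- seat (a point): Point on the bar top straight below the clamp screw, where the head's centre must come. x axis points into the clamp, away from its open mouth; y along the crossbeam; z up. The head slides in flat on the bar between the legs, from the -x side; lifted or tipped up by more than about 2 mm it may meet the rubber face.
- clamp: Green two-legged yoke clamp bolted to the bar; origin and axes as seat. Legs 24 x 16 mm, 116 mm apart inside, 92 mm high; feet 6 mm high, 110 mm apart inside. Crossbeam 32 mm deep, 148 mm long, top at 111 mm, brass collar on it to 117 mm.
- fence: Two steel blocks 22 mm high fixed behind the seat, forming a V that stops and centres the 70 mm head. The head is home when it touches both blocks: its centre is then within about 1 mm of seat. Origin and axes as seat.
- t_grip (a point): Centre of the T-handle's steel bar on the clamp screw, 150 mm above the bar top: 78 mm long along its own y axis, 13 mm wide (x), 15 mm high, black ball ends 19 mm across. Under its middle is an 11 mm spindle, with 25 mm free down to the brass collar. It turns about the vertical through this point and keeps its height. z up.
- t_handle: The T-handle, axes as t_grip. Clockwise from above lowers the pad 5 mm per rad. It drives the screw through a torsion spring, 1.4 N m/rad: under load it leads the screw, let go it springs back by that lead. Free turning takes 0.17 to 0.26 N m; then 0.005 N m more per N of clamping: 0.33 N m barely clamped (20 N), 0.43 to 0.5 firm, over 0.68 dents. Free travel 0.7 to 2.7 rad; may need two grips.
- screw: The screw under the T-handle, held by friction where it is left; origin as clamp, its y axis along a yellow pointer 34 mm long on its collar, 120 mm above the bar. With the handle let go the bar lies along the pointer; the angle between them shows the moment (see t_handle): 0.12 to 0.19 rad when turning freely.
- pad: Round aluminium pad holder under the clamp screw, 42 mm across, moving only up and down; origin at the centre of its underside, 47 to 51 mm above the bar at the start. A black rubber face, 38 mm across and bevelled, stands out below it, worn to a thickness that differs each time and is not measured, 5 to 13 mm: so the face starts 3 to 14 mm above the head's top.
- glass_jar: open green-glass jar, 72 mm across, 85 mm high; origin at the centre of its underside; a bystander, to be left alone.
- amber_jar: amber glass jar with black lid, 60 mm across, 80 mm high; origin at the centre of its underside; a bystander, to be left alone.
- tamper: steel coffee tamper standing on its 58 mm base, 88 mm high; origin at the centre of its underside; a bystander, to be left alone.
- basket: spare steel filter ring, 68 mm across, 24 mm high; origin at the centre of its underside; a bystander, to be left alone.
- cup: white cup, 80 mm across, 70 mm high; origin at the centre of its underside; a bystander, to be left alone.
- mug: white mug, 80 mm across, 85 mm high; origin at the centre of its underside; a bystander, to be left alone.
- spout: small brass spout, 22 mm across, 34 mm high; origin at the centre of its underside; a bystander, to be left alone.
There are look-alikes about, which are no part of the job. Leave any blue, orange or red look-alike of the clamp alone.

How it is judged (in metres and radians):
On the way, in this order (a step that is already met when the one before it is completed fails the run):
1. the head stands home against the V blocks, not yet clamped (horizontal distance between pf_head and seat below 0.004 m and angle between pf_head's own z axis and vertical below 0.06 rad and contact force between pad and portafilter below 2 N), for 0.2 s.
2. the screw pad holds the head firmly (32 to 70 N), head still home (horizontal distance between pf_head and seat below 0.004 m and angle between pf_head's own z axis and vertical below 0.06 rad and contact force between pad and portafilter between 32 and 70 N), for 0.3 s.
At the end, for the whole second after the job is handed in: The portafilter stands level and at rest on the bar with its head's centre within 4 mm of the seat point, and the pad presses on it with 32 to 70 N (all of step 2 and linear speed of portafilter below 0.01 m/s); the robot touches nothing.
It fails at once if the head is dented: the pad presses with more than 95 N (contact force between pad and portafilter above 95 N).
It fails at once if the V blocks are rammed: more than 40 N between them and the portafilter (contact force between fence and portafilter above 40 N).
It fails at once if a bystander is pushed away by more than 30 mm or knocked over (distance of any of glass_jar, amber_jar, tamper, basket, cup, mug, spout from where it was at the start of the episode above 0.03 m or angle between any of glass_jar, amber_jar, tamper, basket, cup, mug, spout's own z axis and vertical above 0.5 rad).
It also fails if it takes over 72 s, if anything falls off the work surface, if the arm or the gripper's body presses on something with over 40 N, if the wrist force passes 120 N, or if a joint passes its speed limit or range.

## Working session

There is one attempt and no reset: what is moved stays moved. The work goes in short steps, Python scripts to look and compute and a tool call to move; the robot and the scene stay as the last step left them, time stands still between calls to the robot, and variables do not carry over. Pictures are saved under pics/ and viewed, about 8 in all and at most 12, crops included, and the job is handed in when it is done.

Besides the shell and the picture viewer there is one more tool, called by a JSON object that holds its "method" and its "body", one argument or row to a line. apply_moves: Moves the arm, as the interface text tells. Its arguments: {"type":"object","properties":{"rows":{"type":"array"},"grip":{"type":"number"},"force":{"type":"number"}},"required":["rows"]}

```bash
mkdir -p pics; python3 - <<'E'
from workcell import manip, optics
import cv2,numpy as np
for n in ("scene","top"):
    d=optics.get_image(n); np.savez(n+'.npz',**d)
    cv2.imwrite(f'pics/{n}1.png',cv2.cvtColor(d['image'],cv2.COLOR_RGB2BGR))
    print(n,d['fx'],d['cx'],d['cy'],d['R'],d['t'])
print(manip.get_state())
E
```

```text
scene 394.5974209988433 250.11670478362709 194.96189128948043 [[ 0.83006305  0.5575012   0.01370247]
 [ 0.4619059  -0.6735486  -0.57704005]
 [-0.31247124  0.48530887 -0.8166009 ]] [-445.20215326 -184.2201892  1425.68340961]
top 428.8946465399621 249.4342470389223 191.73035725244156 [[-0.05273553 -0.99860298 -0.00332443]
 [-0.97770918  0.05230909 -0.20334333]
 [ 0.20323315 -0.00747309 -0.97910185]] [  32.19405641  529.31557812 1137.10064907]
{'time': 0.1, 'joint_positions': array([ 1.18970388e+00,  5.27909409e-02,  1.40157498e+00,  2.26362479e-06,
        1.68861726e+00, -7.02994413e-02]), 'joint_vel': array([ 6.43578470e-04, -2.23471049e-03, -3.60751900e-03,  3.73127555e-05,
       -4.18128815e-04,  1.71992105e-03]), 'joint_torque': array([ 1.26797338e-03, -3.82581460e+01, -3.60984063e+01, -9.15617534e-05,
        4.74853805e-03, -4.62796163e-05]), 'tool_pos': array([160.43364391, 499.61606445, 230.5720118 ]), 'ee_rot': array([-1.56684559e-04,  1.54771668e-01,  9.87950023e-01, -6.77377650e-04]), 'force': array([ 0.22551891,  0.58472464, -0.40281643]), 'torque': array([-0.00626403,  0.06643624, -0.03570356]), 'gripper_width': 85.27236516991084}
```

View pics/scene1.png

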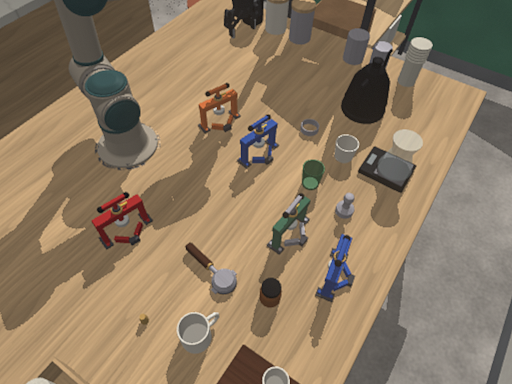

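View pics/top1.png

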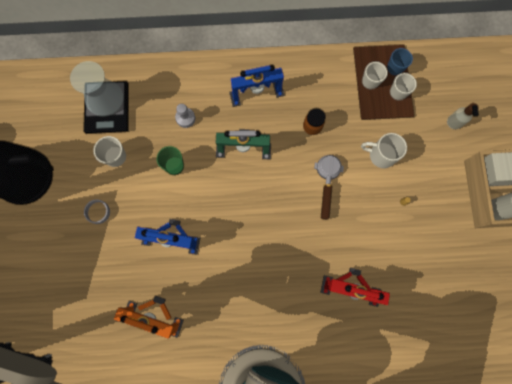

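The green clamp is at scene (290,222) and top (243,143). The look-alikes are blue at top (258,83) and (168,238), orange at (150,318) and red at (355,290). Only the one at top (243,143) is green. The portafilter head is at top (328,167), with its handle at (326,203). I'll confirm with an enlarged crop and measure from depth.

```bash
cat > h.py <<'E'
import numpy as np,cv2
from workcell import manip, optics
def cloud(d):
    z=d['z_map'];v,u=np.mgrid[:z.shape[0],:z.shape[1]]
    P=np.stack([(u-d['cx'])/d['fx']*z,(v-d['cy'])/d['fy']*z,z],-1)
    P=(P-d['t'])@d['R']; P[z<=0]=np.nan; return P
def proj(d,X):
    c=d['R']@np.asarray(X,float)+d['t']; return d['fx']*c[0]/c[2]+d['cx'],d['fy']*c[1]/c[2]+d['cy']
E
python3 - <<'E'
from h import *
A=dict(np.load('scene.npz'));B=dict(np.load('top.npz'))
def crop(d,x,y,w,h,s): return cv2.resize(cv2.cvtColor(d['image'][y:y+h,x:x+w],cv2.COLOR_RGB2BGR),None,fx=s,fy=s,interpolation=cv2.INTER_CUBIC)
a=crop(A,180,180,140,120,5)[:600,:700]
b=crop(B,205,115,150,112,5)
cv2.imwrite('pics/c1.png',a);cv2.imwrite('pics/c2.png',b)
for n,d in(('s',A),('t',B)):
    P=cloud(d);I=d['image'].astype(int)
    Z=P[...,2]
    # bar height check
    print(n,'table',np.nanmedian(Z[200:260,100:300]))
    def st(m,name):
        Q=P[m]; Q=Q[~np.isnan(Q[:,0])]
        if len(Q)<5: print(name,len(Q));return
        c=Q.mean(0);w,V=np.linalg.eigh(np.cov((Q-c)[:,:2].T))
        print(name,len(Q),c.round(1),'lo',Q.min(0).round(),'hi',Q.max(0).round(),'ax',V[:,1].round(3),np.sqrt(w).round(1))
    box=np.zeros(Z.shape,bool)
    if n=='s': box[170:262,262:318]=1
    else: box[120:165,208:280]=1
    g=(I[...,1]>I[...,0]+15)&(I[...,1]>I[...,2]+5)&box
    st(g&(Z>20),'green'); st(g&(Z>104)&(Z<116),'beamtop')
    st(box&(Z>135)&(Z<165),'tbar')
    box2=np.zeros(Z.shape,bool)
    if n=='s': box2[235:300,180:242]=1
    else: box2[150:225,310:345]=1
    st(box2&(Z>29)&(Z<38),'headtop'); 
    hd=box2&(I.sum(-1)<200)&(Z>28)&(Z<42); st(hd,'handle28+')
    hd=box2&(I[...,0]-I[...,2]>15)&(I.sum(-1)<260)&(Z>12)&(Z<45); st(hd,'handle')
E
```

```text
s table 0.5777196876625224
green 369 [658.9  73.4  88. ] lo [607. -58.  20.] hi [690. 210. 116.] ax [-0.105  0.994] [15.2 99.2]
beamtop 232 [669.7   5.8 110.8] lo [649. -58. 104.] hi [690.  86. 116.] ax [0.171 0.985] [ 6.8 49.4]
tbar 172 [669.9  11.7 155.7] lo [659. -31. 139.] hi [679.  62. 164.] ax [0.048 0.999] [ 4.2 28.3]
headtop 545 [ 557.2 -222.8   32.4] lo [ 451. -261.   29.] hi [ 630. -195.   38.] ax [-0.984  0.179] [11.8 55.7]
handle28+ 189 [ 496.2 -213.9   33.2] lo [ 451. -230.   28.] hi [ 541. -198.   39.] ax [-0.983  0.186] [ 5.6 25.9]
handle 237 [ 499.3 -215.4   31.7] lo [ 451. -232.   15.] hi [ 547. -197.   39.] ax [-0.982  0.189] [ 6.3 27.2]
t table 2.5036327481275973
green 483 [660.4  13.4 102.7] lo [645. -57.  21.] hi [688.  89. 158.] ax [0.088 0.996] [ 7.8 52.5]
beamtop 344 [661.8  14.4 112. ] lo [645. -57. 104.] hi [688.  88. 116.] ax [0.09  0.996] [ 8.4 49.8]
tbar 220 [665.7  15.6 157.9] lo [656. -31. 135.] hi [677.  63. 165.] ax [0.037 0.999] [ 4.2 27.8]
headtop 572 [ 555.6 -221.7   34.1] lo [ 448. -260.   29.] hi [ 632. -192.   38.] ax [-0.983  0.184] [12.  55.5]
handle28+ 271 [ 492.6 -210.1   35.5] lo [ 448. -227.   28.] hi [ 539. -192.   41.] ax [-0.983  0.183] [ 6.7 26.7]
handle 312 [ 496.6 -210.8   34.4] lo [ 447. -264.   19.] hi [ 631. -192.   42.] ax [-0.969  0.248] [ 7.8 34.4]
```

View pics/c1.png

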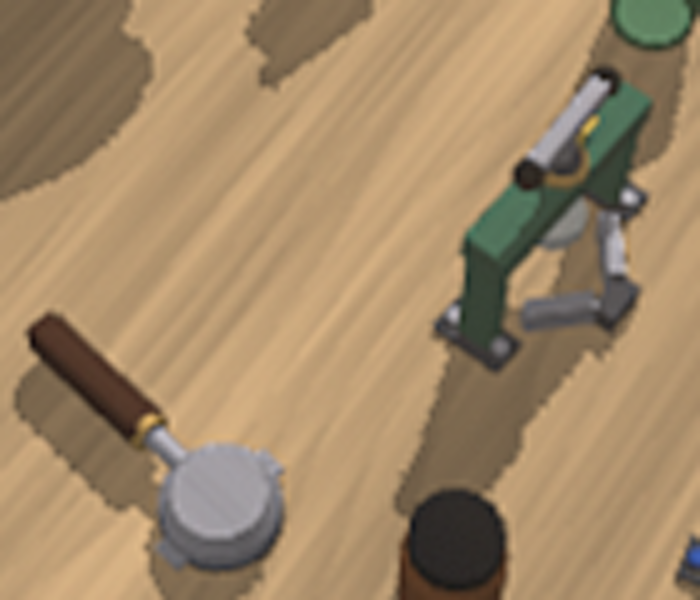

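View pics/c2.png

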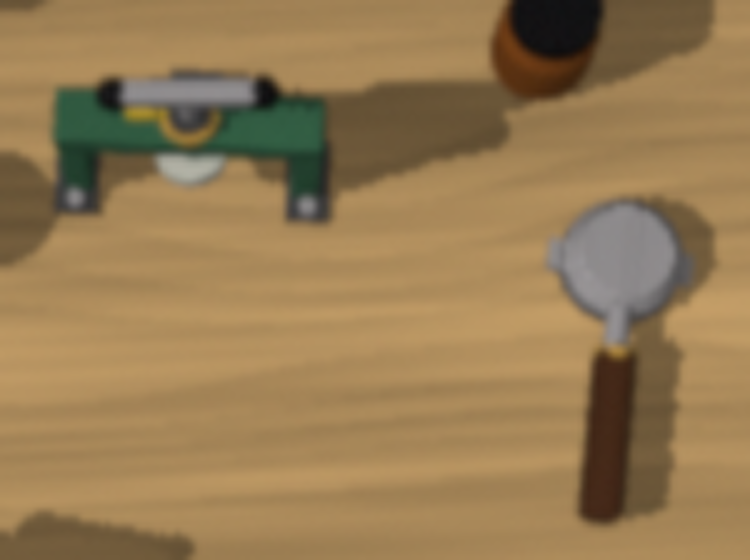

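Confirmed. The green clamp's mouth faces the robot, with the steel V blocks on its far side. The T bar lies along y, and the yellow pointer is on the +y side at crop (140,112). Next I'll fit accurate poses.

```bash
python3 - <<'E'
from h import *
A=dict(np.load('scene.npz'));B=dict(np.load('top.npz'))
for n,d in(('s',A),('t',B)):
    P=cloud(d);I=d['image'].astype(int);X,Y,Z=P[...,0],P[...,1],P[...,2]
    def rect(m,name):
        Q=P[m];r=cv2.minAreaRect(Q[:,:2].astype(np.float32));print(n,name,len(Q),'c',np.round(r[0],1),'size',np.round(r[1],1),'ang',round(r[2],2),'z',np.median(Q[:,2]).round(1))
    g=(I[...,1]>I[...,0]+15)&(I[...,1]>I[...,2]+5)
    near=(abs(X-665)<60)&(abs(Y-15)<95)
    rect(g&near&(Z>106)&(Z<115),'beam')
    rect(near&(Z>147)&(Z<170),'tbar')
    lit=(I.sum(-1)>330)&near&(Z>147); rect(lit,'tbar steel')
    # V blocks
    rect(near&(X>690)&(Z>15)&(Z<28),'V')
    pf=(abs(X-545)<110)&(abs(Y+220)<60)
    dark=pf&(I.sum(-1)<260)&(I[...,0]-I[...,2]>10)&(Z>22)&(Z<42)&(X<560)
    rect(dark,'handle')
    h=pf&(X>575)&(Z>29)&(Z<40); Q=P[h]
    # circle: top flat
    c,r=cv2.minEnclosingCircle(Q[:,:2].astype(np.float32)); print(n,'head',len(Q),c,r,np.median(Q[:,2]))
    h=pf&(X>555)&(Z>8)&(Z<40);Q=P[h];print(' allhead lo',np.percentile(Q,1,0),'hi',np.percentile(Q,99,0))
    y=(I[...,0]>I[...,2]+90)&(I[...,1]>I[...,2]+50)&near&(Z>112); print(' yellow',P[y].mean(0) if y.sum() else None,y.sum())
    # other objects: jars
    for nm,xy in (('amber',(319,118)),('greenjar',(170,160)),('tamper',(184,116))):
        if n=='t': print(nm,P[xy[1],xy[0]].round())
E
```

```text
s beam 225 c [669.2  13.8] size [144.8  28. ] ang 83.53 z 110.8
s tbar 164 c [669.2  15.5] size [94.  17.5] ang 87.61 z 156.6
s tbar steel 94 c [668.2  12.4] size [75.  13.9] ang 84.88 z 157.3
s V 129 c [707.6  13.9] size [90.8 34.3] ang 89.2 z 20.8
s handle 226 c [ 499.6 -214.1] size [21.  97.7] ang 80.58 z 32.8
s head 296 (602.7426147460938, -231.62158203125) 30.309192657470703 31.735139623930014
 allhead lo [ 558.7782247  -269.71685683    8.63027667] hi [ 636.01416471 -192.46149761   35.7748291 ]
 yellow [671.85725507  39.79870867 122.05260836] 4
t beam 299 c [664.9  15.8] size [144.8  31.1] ang 83.6 z 112.3
t tbar 214 c [666.7  16. ] size [94.1 17.7] ang 87.78 z 159.0
t tbar steel 114 c [666.2  16. ] size [62.6 10.9] ang 86.85 z 159.3
t V 8 c [723.9  14.4] size [20.6  1.4] ang 88.68 z 20.6
t handle 297 c [ 496.  -211.3] size [24.5 98.9] ang 79.62 z 35.5
t head 307 (600.842041015625, -231.3466033935547) 32.11808776855469 34.097591349887715
 allhead lo [ 558.07286513 -269.01856247    9.80840596] hi [ 631.6924662  -190.97496307   38.67079382]
 yellow [667.20796247  38.11073513 122.96087108] 11
amber [ 726. -202.   82.]
greenjar [649. 232.   4.]
tamper [767. 182.  46.]
```

{"method": "apply_moves", "body": {
  "rows": [
    {"dx":-0.034,"dy":-0.036},
    {"dx":-0.034,"dy":-0.036},
    {"dx":-0.034,"dy":-0.036},
    {"dx":-0.034,"dy":-0.036}
  ],
  "grip": -1
}}

```text
validation failed for argument at $.ro...
```

{"method": "apply_moves", "body": {
  "rows": [
    {"dx":-0.034,"dy":-0.036},
    {"dx":-0.034,"dy":-0.036},
    {"dx":-0.034,"dy":-0.036},
    {"dx":-0.034,"dy":-0.036}
  ]
}}

```text
validation failed for argument at $.ro...
```

{"method": "apply_moves", "body": {
  "rows": [
    {"dx":-0.034,"dy":-0.036},
    {"dx":-0.034,"dy":-0.036},
    {"dx":-0.034,"dy":-0.036},
    {"dx":-0.034,"dy":-0.036}
  ]
}}

```text
validation failed for argument at $.ro...
```

{"method": "apply_moves", "body": {
  "rows": [
    {"dx":-0.034,"dy":-0.036},
    {"dx":-0.034,"dy":-0.036},
    {"dx":-0.034,"dy":-0.036},
    {"dx":-0.03,"dy":-0.035},
    {"spin":-7.6}
  ]
}}

```text
validation failed for argument at $.ro...
```

{"method": "apply_moves", "body": {
  "rows": [
    {"dx":-0.034,"dy":-0.036,"dz":0,"spin":0},
    {"dx":-0.034,"dy":-0.036,"dz":0,"spin":0},
    {"dx":-0.034,"dy":-0.036,"dz":0,"spin":0},
    {"dx":-0.034,"dy":-0.036,"dz":0,"spin":0}
  ],
  "grip": -1
}}

```text
time: 0.6
tool_pos: [246.3, 319.6, 230.9]
ee_rot: [-0.0, 0.155, 0.988, -0.0]
force: [0.3, -0.9, -0.3]
gripper_width: 85.3
```

{"method": "apply_moves", "body": {
  "rows": [
    {"dx":-0.034,"dy":-0.036,"dz":0,"spin":0},
    {"dx":-0.034,"dy":-0.036,"dz":0,"spin":0},
    {"dx":-0.034,"dy":-0.036,"dz":0,"spin":0},
    {"dx":-0.034,"dy":-0.036,"dz":0,"spin":0}
  ]
}}

```text
time: 1.1
tool_pos: [331.7, 141.0, 231.1]
ee_rot: [0.0, 0.155, 0.988, 0.0]
force: [0.4, 0.4, -1.1]
gripper_width: 85.1
```

{"method": "apply_moves", "body": {
  "rows": [
    {"dx":-0.034,"dy":-0.036,"dz":0,"spin":0},
    {"dx":-0.034,"dy":-0.036,"dz":0,"spin":0},
    {"dx":-0.034,"dy":-0.036,"dz":0,"spin":0},
    {"dx":-0.034,"dy":-0.036,"dz":0,"spin":0}
  ]
}}

```text
time: 1.6
tool_pos: [417.2, -37.9, 231.1]
ee_rot: [-0.0, 0.155, 0.988, 0.0]
force: [-0.1, 0.9, -0.0]
gripper_width: 85.4
```

{"method": "apply_moves", "body": {
  "rows": [
    {"dx":-0.034,"dy":-0.036,"dz":0,"spin":0},
    {"dx":-0.034,"dy":-0.036,"dz":0,"spin":0},
    {"dx":-0.034,"dy":-0.036,"dz":0,"spin":0},
    {"dx":-0.03,"dy":-0.035,"dz":0,"spin":0},
    {"dx":0,"dy":0,"dz":0,"spin":-7.6}
  ]
}}

```text
time: 2.22
tool_pos: [498.8, -215.1, 229.5]
ee_rot: [-0.001, 0.089, 0.996, 0.0]
force: [-0.6, 1.2, -0.5]
gripper_width: 85.5
```

```bash
python3 - <<'E'
from h import *
d=optics.get_image('wrist');np.savez('w1.npz',**d);s=manip.get_state();print(s['tool_pos'],s['ee_rot'],s['force'])
cv2.imwrite('pics/w1.png',cv2.cvtColor(d['image'],cv2.COLOR_RGB2BGR))
P=cloud(d);I=d['image'].astype(int);X,Y,Z=P[...,0],P[...,1],P[...,2]
print('cam',-d['R'].T@d['t'],d['R'][2])
pf=(abs(X-545)<110)&(abs(Y+220)<60)
m=pf&(I.sum(-1)<300)&(I[...,0]-I[...,2]>10)&(Z>24)&(Z<42)&(X<560)
Q=P[m]
if len(Q): print('handle',len(Q),cv2.minAreaRect(Q[:,:2].astype(np.float32)),np.median(Q[:,2]))
Q=P[pf&(X>575)&(Z>29)&(Z<40)]
if len(Q): print('head',len(Q),cv2.minEnclosingCircle(Q[:,:2].astype(np.float32)),np.median(Q[:,2]))
E
```

```text
[ 498.6807262  -213.9721018   229.87694187] [-1.15886193e-03  8.53847524e-02  9.96347242e-01  5.23909641e-04] [0.98942799 0.74915069 0.43281532]
cam [ 432.07877715 -202.94827401  372.79899005] [ 0.26207281 -0.04727532 -0.96388946]
handle 2127 ((493.93695068359375, -211.34466552734375), (23.55813980102539, 99.01435852050781), 79.35161590576172) 33.888644225067154
head 1828 ((597.6583862304688, -230.4586181640625), 30.085819244384766) 32.331656674560044
```

View pics/w1.png

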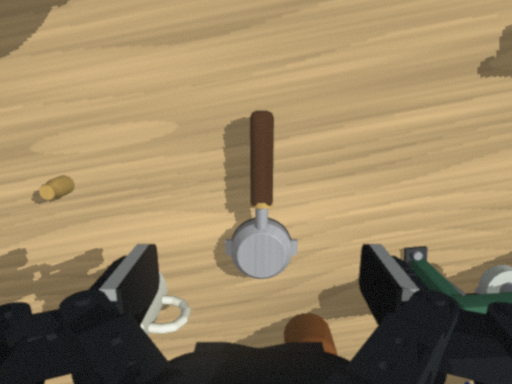

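The wrist view shows the handle, pixels (262,112)-(262,205), centred and aligned between the jaws. Descending.

{"method": "apply_moves", "body": {
  "rows": [
    {"dx":0.0025,"dy":0.0013,"dz":0.05,"spin":0},
    {"dx":0,"dy":0,"dz":0.05,"spin":0},
    {"dx":0,"dy":0,"dz":0.05,"spin":0},
    {"dx":0,"dy":0,"dz":0.04,"spin":0},
    {"dx":0,"dy":0,"dz":0.015,"spin":0}
  ]
}}

```text
time: 2.9
tool_pos: [495.1, -209.9, 23.6]
ee_rot: [-0.002, 0.089, 0.996, 0.001]
force: [-1.0, -0.1, 0.0]
gripper_width: 85.3
```

{"method": "apply_moves", "body": {
  "rows": [
    {"dx":0,"dy":0,"dz":0.012,"spin":0},
    {"dx":0,"dy":0,"dz":0.006,"spin":0},
    {"dx":0,"dy":0,"dz":0,"spin":0}
  ]
}}

```text
time: 3.28
tool_pos: [497.0, -211.2, 9.0]
ee_rot: [0.001, 0.089, 0.996, -0.0]
force: [-0.5, 0.3, 0.7]
gripper_width: 85.2
```

{"method": "apply_moves", "body": {
  "rows": [
    {"dx":0,"dy":0,"dz":0,"spin":0},
    {"dx":0,"dy":0,"dz":0,"spin":0},
    {"dx":0,"dy":0,"dz":0,"spin":0},
    {"dx":0,"dy":0,"dz":0,"spin":0},
    {"dx":0,"dy":0,"dz":0,"spin":0}
  ],
  "grip": 1,
  "force": 40
}}

```text
time: 3.9
tool_pos: [496.7, -211.1, 8.5]
ee_rot: [0.0, 0.089, 0.996, -0.0]
force: [-0.3, 0.0, 1.1]
gripper_width: 23.1
```

{"method": "apply_moves", "body": {
  "rows": [
    {"dx":0.006,"dy":0.014,"dz":0,"spin":0},
    {"dx":0.0097,"dy":0.024,"dz":0,"spin":0},
    {"dx":0.0097,"dy":0.024,"dz":0,"spin":0},
    {"dx":0.0097,"dy":0.024,"dz":0,"spin":0},
    {"dx":0.0097,"dy":0.024,"dz":0,"spin":0}
  ]
}}

```text
time: 4.53
tool_pos: [471.8, -93.5, 8.5]
ee_rot: [0.0, 0.089, 0.996, -0.0]
force: [1.4, -1.8, 0.8]
gripper_width: 23.3
```

{"method": "apply_moves", "body": {
  "rows": [
    {"dx":0.0097,"dy":0.024,"dz":0,"spin":0},
    {"dx":0.0097,"dy":0.024,"dz":0,"spin":0},
    {"dx":0.0097,"dy":0.024,"dz":0,"spin":0},
    {"dx":0.0097,"dy":0.024,"dz":0,"spin":0},
    {"dx":0.0097,"dy":0.024,"dz":0,"spin":0}
  ]
}}

```text
time: 5.15
tool_pos: [445.1, 33.1, 8.5]
ee_rot: [0.0, 0.089, 0.996, -0.0]
force: [0.3, -2.5, 0.9]
gripper_width: 23.0
```

{"method": "apply_moves", "body": {
  "rows": [
    {"dx":0.004,"dy":0.0085,"dz":0,"spin":0},
    {"dx":0,"dy":0,"dz":0,"spin":-3.75},
    {"dx":0,"dy":0,"dz":0,"spin":0},
    {"dx":0,"dy":0,"dz":0,"spin":0}
  ]
}}

```text
time: 5.65
tool_pos: [443.0, 41.4, 8.4]
ee_rot: [-0.0, 0.057, 0.998, 0.001]
force: [-1.8, 1.9, 3.8]
gripper_width: 23.3
```

```bash
python3 - <<'E'
from h import *
s=manip.get_state();print(s['tool_pos'],s['ee_rot'],s['force'],s['torque'])
for n in('wrist','scene','top'):
    d=optics.get_image(n);np.savez(n+'2.npz',**d)
    P=cloud(d);I=d['image'].astype(int);X,Y,Z=P[...,0],P[...,1],P[...,2]
    if n!='top': cv2.imwrite(f'pics/{n}2.png',cv2.cvtColor(d['image'],cv2.COLOR_RGB2BGR))
    hd=(I.max(-1)-I.min(-1)<35)&(I.sum(-1)>250)
    Q=P[(abs(X-550)<45)&(abs(Y-29)<40)&hd&(Z>29)&(Z<37)&(X>515)]
    if len(Q): print(n,'head',len(Q),cv2.minEnclosingCircle(Q[:,:2].astype(np.float32)),np.median(Q[:,2]))
    g=(I[...,1]>I[...,0]+15)&(I[...,1]>I[...,2]+5)
    Q=P[g&(abs(X-665)<60)&(abs(Y-15)<95)&(Z>106)&(Z<115)]
    if len(Q): print(n,'beam',len(Q),cv2.minAreaRect(Q[:,:2].astype(np.float32)),np.median(Q[:,2]))
E
```

```text
[442.98403378  41.38391562   8.3677129 ] [-1.10027020e-04  5.68053127e-02  9.98385111e-01  5.61192536e-04] [-1.82744079  1.91270471  3.83409521] [0.51803976 0.12229678 0.22400948]
scene head 208 ((547.1776733398438, 27.82006072998047), 32.72611999511719) 32.24523543132434
scene beam 255 ((669.3120727539062, 13.859054565429688), (146.20103454589844, 28.369598388671875), 83.99536895751953) 111.0277281134514
top head 178 ((552.695556640625, 31.117090225219727), 30.37433624267578) 33.96101869968027
top beam 283 ((665.930419921875, 15.464881896972656), (144.3720245361328, 30.952844619750977), 84.934814453125) 112.49407798499298
```

View pics/wrist2.png

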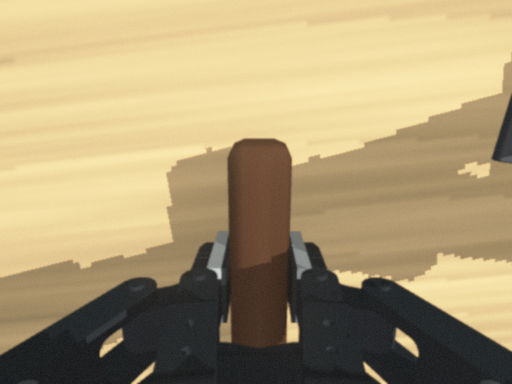

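The handle is centred in the jaws and the head is where I expected it, about 119 mm short of the seat. I'll slide it in, then creep.

{"method": "apply_moves", "body": {
  "rows": [
    {"dx":-0.02,"dy":0,"dz":0,"spin":0},
    {"dx":-0.02,"dy":0,"dz":0,"spin":0},
    {"dx":-0.02,"dy":0,"dz":0,"spin":0},
    {"dx":-0.02,"dy":0,"dz":0,"spin":0}
  ]
}}

```text
time: 6.3
tool_pos: [522.7, 31.5, 8.1]
ee_rot: [-0.001, 0.057, 0.998, -0.0]
force: [-4.2, 0.4, 6.1]
gripper_width: 23.8
```

{"method": "apply_moves", "body": {
  "rows": [
    {"dx":-0.012,"dy":0,"dz":0,"spin":0},
    {"dx":-0.008,"dy":0,"dz":0,"spin":0},
    {"dx":-0.004,"dy":0,"dz":0,"spin":0},
    {"dx":0,"dy":0,"dz":0,"spin":0}
  ]
}}

```text
time: 6.8
tool_pos: [546.7, 29.0, 8.2]
ee_rot: [0.0, 0.056, 0.998, -0.0]
force: [0.5, -0.6, 1.6]
gripper_width: 23.4
```

```bash
python3 - <<'E'
from h import *
s=manip.get_state();print(s['tool_pos'],s['ee_rot'],s['force'],s['torque'])
o=[]
for n,b in(('scene',(225,175,100,90)),('top',(205,115,80,90))):
    d=optics.get_image(n);np.savez(n+'3.npz',**d);x,y,w,h=b
    o.append(cv2.resize(cv2.cvtColor(d['image'],cv2.COLOR_RGB2BGR)[y:y+h,x:x+w],(w*4,h*4),interpolation=cv2.INTER_CUBIC))
cv2.imwrite('pics/c3.png',np.hstack(o))
E
```

```text
[546.6796443   29.0493405    8.17945487] [ 3.40809711e-04  5.64946909e-02  9.98402835e-01 -1.16673256e-04] [ 0.54167511 -0.55750409  1.61333929] [-0.12399112 -0.18569301 -0.04099788]
```

View pics/c3.png

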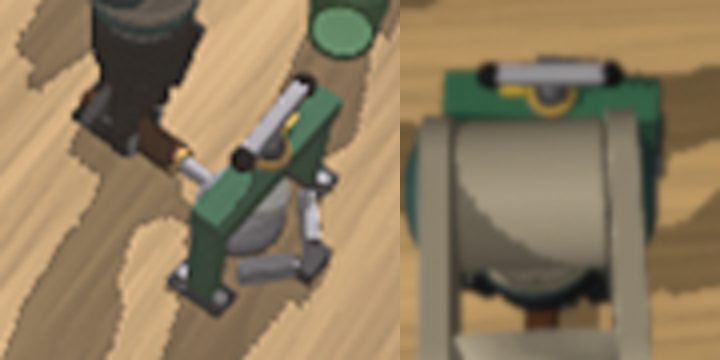

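The head is between the legs at crop (255,230), a little short of the V blocks. Creeping on in small steps while watching the force.

{"method": "apply_moves", "body": {
  "rows": [
    {"dx":-0.003,"dy":0,"dz":0,"spin":0},
    {"dx":-0.003,"dy":0,"dz":0,"spin":0},
    {"dx":-0.002,"dy":0,"dz":0,"spin":0},
    {"dx":-0.002,"dy":0,"dz":0,"spin":0},
    {"dx":0,"dy":0,"dz":0,"spin":0}
  ]
}}

```text
time: 7.52
tool_pos: [556.6, 28.2, 8.2]
ee_rot: [0.0, 0.056, 0.998, 0.0]
force: [-1.8, 0.1, 1.8]
gripper_width: 23.3
```

{"method": "apply_moves", "body": {
  "rows": [
    {"dx":-0.001,"dy":0,"dz":0,"spin":0},
    {"dx":-0.001,"dy":0,"dz":0,"spin":0},
    {"dx":0,"dy":0,"dz":0,"spin":0}
  ]
}}

```text
time: 7.9
tool_pos: [558.4, 27.9, 8.3]
ee_rot: [0.0, 0.056, 0.998, 0.0]
force: [-1.9, -0.3, 3.0]
gripper_width: 23.0
```

{"method": "apply_moves", "body": {
  "rows": [
    {"dx":-0.001,"dy":0,"dz":0,"spin":0},
    {"dx":-0.001,"dy":0,"dz":0,"spin":0},
    {"dx":0,"dy":0,"dz":0,"spin":0}
  ]
}}

```text
time: 8.28
tool_pos: [560.5, 27.7, 8.3]
ee_rot: [0.0, 0.056, 0.998, 0.0]
force: [-2.8, 0.6, 1.8]
gripper_width: 22.9
```

{"method": "apply_moves", "body": {
  "rows": [
    {"dx":-0.001,"dy":0,"dz":0,"spin":0},
    {"dx":0,"dy":0,"dz":0,"spin":0}
  ]
}}

```text
time: 8.52
tool_pos: [561.4, 27.6, 8.3]
ee_rot: [0.0, 0.056, 0.998, 0.0]
force: [-1.0, -0.0, 2.8]
gripper_width: 23.3
```

{"method": "apply_moves", "body": {
  "rows": [
    {"dx":-0.001,"dy":0,"dz":0,"spin":0},
    {"dx":0,"dy":0,"dz":0,"spin":0}
  ]
}}

```text
time: 8.78
tool_pos: [562.0, 27.6, 8.3]
ee_rot: [-0.0, 0.056, 0.998, 0.0]
force: [-4.3, 0.8, 3.2]
gripper_width: 23.3
```

{"method": "apply_moves", "body": {
  "rows": [
    {"dx":-0.001,"dy":0,"dz":0,"spin":0},
    {"dx":0,"dy":0,"dz":0,"spin":0}
  ]
}}

```text
time: 9.02
tool_pos: [562.1, 27.6, 8.2]
ee_rot: [-0.002, 0.056, 0.998, 0.0]
force: [-10.8, 1.7, 7.7]
gripper_width: 23.2
```

```bash
python3 - <<'E'
from h import *
s=manip.get_state();print(s['tool_pos'],s['ee_rot'],s['force'],s['torque'])
E
```

```text
[562.11694286  27.57567893   8.21266253] [-1.72512922e-03  5.62888086e-02  9.98413034e-01  8.21542068e-05] [-10.7882473    1.70399701   7.70980451] [ 0.16319047  1.40606266 -0.10789142]
```

Contact at about 11 N. The implied head centre (667.4, 15.6) matches the measured seat. Small extra nudge, hold, then release.

{"method": "apply_moves", "body": {
  "rows": [
    {"dx":-0.0005,"dy":0,"dz":0,"spin":0},
    {"dx":0,"dy":0,"dz":0,"spin":0},
    {"dx":0,"dy":0,"dz":0,"spin":0}
  ]
}}

```text
time: 9.4
tool_pos: [562.1, 27.6, 8.2]
ee_rot: [-0.002, 0.056, 0.998, 0.0]
force: [-13.5, 0.6, 9.8]
gripper_width: 23.3
```

{"method": "apply_moves", "body": {
  "rows": [
    {"dx":0,"dy":0,"dz":0,"spin":0},
    {"dx":0,"dy":0,"dz":0,"spin":0},
    {"dx":0,"dy":0,"dz":0,"spin":0},
    {"dx":0,"dy":0,"dz":0,"spin":0}
  ],
  "grip": -0.3
}}

```text
time: 9.9
tool_pos: [564.0, 27.3, 8.3]
ee_rot: [0.0, 0.056, 0.998, 0.0]
force: [-0.1, -0.1, -0.3]
gripper_width: 55.7
```

```bash
python3 - <<'E'
from h import *
s=manip.get_state();print(s['tool_pos'],s['ee_rot'],s['force'],s['torque'],s['gripper_width'])
d=optics.get_image('scene');x,y,w,h=230,175,100,90
cv2.imwrite('pics/c4.png',cv2.resize(cv2.cvtColor(d['image'],cv2.COLOR_RGB2BGR)[y:y+h,x:x+w],(w*6,h*6),interpolation=cv2.INTER_CUBIC))
E
```

```text
[563.95711931  27.29441586   8.2515163 ] [1.09603379e-04 5.63370493e-02 9.98411800e-01 4.68621372e-05] [-0.1411838  -0.09668811 -0.30667525] [-0.04893872  0.0039776  -0.02868996] 55.66193647496467
```

View pics/c4.png

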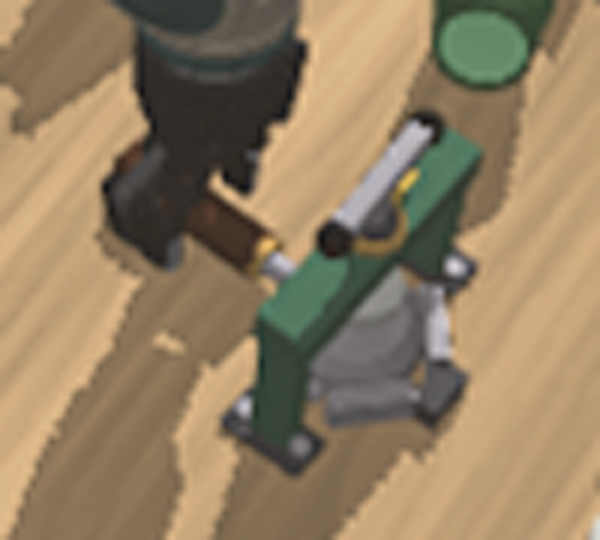

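The head sits against both blocks at crop (370,400)/(440,340). Lifting off and moving above the T-handle.

{"method": "apply_moves", "body": {
  "rows": [
    {"dx":0,"dy":0,"dz":-0.03,"spin":0},
    {"dx":0,"dy":0,"dz":-0.05,"spin":0},
    {"dx":0,"dy":0,"dz":-0.055,"spin":0},
    {"dx":0,"dy":0,"dz":-0.055,"spin":0},
    {"dx":0,"dy":0,"dz":-0.04,"spin":0}
  ],
  "grip": -1
}}

```text
time: 10.58
tool_pos: [564.1, 27.3, 241.4]
ee_rot: [0.002, 0.056, 0.998, 0.0]
force: [0.3, -0.6, -0.3]
gripper_width: 85.4
```

{"method": "apply_moves", "body": {
  "rows": [
    {"dx":-0.05,"dy":0,"dz":0,"spin":0},
    {"dx":-0.054,"dy":0,"dz":0,"spin":0},
    {"dx":0,"dy":0,"dz":0,"spin":10.7},
    {"dx":0,"dy":0,"dz":0,"spin":10.7},
    {"dx":0,"dy":0,"dz":0,"spin":10.7}
  ]
}}

```text
time: 11.2
tool_pos: [667.4, 15.6, 237.8]
ee_rot: [-0.0, 0.333, 0.943, -0.0]
force: [-0.7, -0.6, 0.1]
gripper_width: 85.5
```

{"method": "apply_moves", "body": {
  "rows": [
    {"dx":0,"dy":0,"dz":0,"spin":10.7},
    {"dx":0,"dy":0,"dz":0,"spin":10.7},
    {"dx":0,"dy":0,"dz":0,"spin":10.7},
    {"dx":0,"dy":0,"dz":0,"spin":10.7},
    {"dx":0,"dy":0,"dz":0,"spin":10.7}
  ]
}}

```text
time: 11.82
tool_pos: [667.2, 15.6, 238.1]
ee_rot: [-0.0, 0.722, 0.692, -0.0]
force: [0.1, -0.1, 1.0]
gripper_width: 85.5
```

{"method": "apply_moves", "body": {
  "rows": [
    {"dx":0,"dy":0,"dz":0,"spin":0},
    {"dx":0,"dy":0,"dz":0,"spin":0}
  ]
}}

```text
time: 12.08
tool_pos: [667.2, 15.6, 238.2]
ee_rot: [-0.0, 0.718, 0.696, 0.0]
force: [-0.3, 0.6, 0.0]
gripper_width: 85.4
```

```bash
python3 - <<'E'
from h import *
s=manip.get_state();print(s['tool_pos'],s['ee_rot'],s['force'],s['torque'],s['joint_positions'])
for n in('wrist','scene'):
    d=optics.get_image(n);np.savez(n+'5.npz',**d)
    P=cloud(d);I=d['image'].astype(int);X,Y,Z=P[...,0],P[...,1],P[...,2]
    m=(abs(X-667)<25)&(abs(Y-15)<60)&(Z>140)&(Z<168);Q=P[m]
    if len(Q)>5: print(n,'T',len(Q),cv2.minAreaRect(Q[:,:2].astype(np.float32)),np.median(Q[:,2]))
    if n=='wrist': cv2.imwrite('pics/w5.png',cv2.cvtColor(d['image'],cv2.COLOR_RGB2BGR))
E
```

```text
[667.17397768  15.60258019 238.216404  ] [-4.80632601e-05  7.18428780e-01  6.95600521e-01  2.16545671e-05] [-0.28647742  0.64143658  0.03792087] [0.0554323  0.03450209 0.0118222 ] [-3.19804167e-02  4.66922581e-01  8.98772127e-01  1.00090723e-04
  1.77593685e+00  3.25405487e-04]
wrist T 2646 ((665.0991821289062, 16.262157440185547), (95.9339370727539, 18.519163131713867), 87.57610321044922) 157.72308907647223
scene T 171 ((668.3120727539062, 14.94320297241211), (95.25849151611328, 17.33142852783203), 87.3950424194336) 156.65402042945456
```

View pics/w5.png

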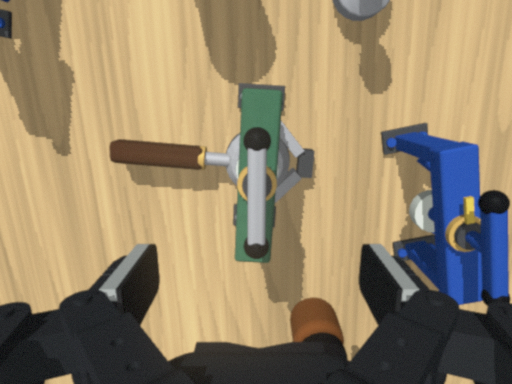

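The wrist view shows the portafilter seated in the clamp, and the T bar (258,190) lying midway between the jaws. Descending to grip it.

{"method": "apply_moves", "body": {
  "rows": [
    {"dx":0,"dy":0,"dz":0.04,"spin":0.6},
    {"dx":0,"dy":0,"dz":0.04,"spin":0},
    {"dx":0,"dy":0,"dz":0.02,"spin":0},
    {"dx":0,"dy":0,"dz":0.006,"spin":0},
    {"dx":0,"dy":0,"dz":0,"spin":0}
  ]
}}

```text
time: 12.8
tool_pos: [667.7, 15.6, 133.6]
ee_rot: [0.001, 0.723, 0.691, 0.001]
force: [0.4, 0.3, 1.0]
gripper_width: 85.5
```

{"method": "apply_moves", "body": {
  "rows": [
    {"dx":0,"dy":0,"dz":0,"spin":0},
    {"dx":0,"dy":0,"dz":0,"spin":0},
    {"dx":0,"dy":0,"dz":0,"spin":0},
    {"dx":0,"dy":0,"dz":0,"spin":0},
    {"dx":0,"dy":0,"dz":0,"spin":0}
  ],
  "grip": 1,
  "force": 80
}}

```text
time: 13.42
tool_pos: [665.6, 15.7, 132.7]
ee_rot: [-0.002, 0.723, 0.691, -0.002]
force: [-12.5, 0.2, 6.8]
gripper_width: 11.4
```

{"method": "apply_moves", "body": {
  "rows": [
    {"dx":0,"dy":0,"dz":0,"spin":0},
    {"dx":0,"dy":0,"dz":0,"spin":0}
  ]
}}

```text
time: 13.68
tool_pos: [665.6, 15.7, 132.8]
ee_rot: [-0.002, 0.723, 0.691, -0.001]
force: [-12.1, 0.3, 6.2]
gripper_width: 11.7
```

```bash
cat > s.py <<'E'
from h import *
s=manip.get_state();q=s['ee_rot']
print(round(s['time'],2),s['tool_pos'].round(1),'yaw',round(np.degrees(2*np.arctan2(q[2],q[1]))-90,2),'F',s['force'].round(1),'T',s['torque'].round(3),'jt5',s['joint_torque'][5].round(3),'j6',s['joint_positions'][5].round(3))
E
python3 s.py
```

```text
13.68 [665.6  15.7 132.8] yaw -2.65 F [-12.1   0.3   6.2] T [0.049 1.739 0.002] jt5 0.007 j6 0.014
```

{"method": "apply_moves", "body": {
  "rows": [
    {"dx":0,"dy":-0.0017,"dz":0,"spin":0},
    {"dx":0,"dy":0,"dz":0,"spin":4},
    {"dx":0,"dy":0,"dz":0,"spin":5},
    {"dx":0,"dy":0,"dz":0,"spin":5},
    {"dx":0,"dy":0,"dz":0,"spin":5}
  ]
}}

```text
time: 14.3
tool_pos: [665.5, 15.7, 132.8]
ee_rot: [0.0, 0.828, 0.561, 0.0]
force: [-1.9, -0.5, 3.0]
gripper_width: 11.5
```

```bash
python3 s.py
```

```text
14.3 [665.5  15.7 132.8] yaw -21.8 F [-1.9 -0.5  3. ] T [0.019 0.298 0.155] jt5 -0.696 j6 0.349
```

{"method": "apply_moves", "body": {
  "rows": [
    {"dx":0,"dy":0,"dz":0,"spin":5},
    {"dx":0,"dy":0,"dz":0,"spin":5},
    {"dx":0,"dy":0,"dz":0,"spin":3}
  ]
}}

```text
time: 14.68
tool_pos: [665.5, 15.7, 132.8]
ee_rot: [0.0, 0.886, 0.464, 0.0]
force: [-3.0, 0.2, 3.1]
gripper_width: 11.6
```

```bash
python3 s.py
```

```text
14.68 [665.5  15.7 132.8] yaw -34.75 F [-3.   0.2  3.1] T [0.024 0.346 0.208] jt5 -0.178 j6 0.575
```

{"method": "apply_moves", "body": {
  "rows": [
    {"dx":0,"dy":0,"dz":0,"spin":4},
    {"dx":0,"dy":0,"dz":0,"spin":4},
    {"dx":0,"dy":0,"dz":0,"spin":4}
  ]
}}

```text
time: 15.05
tool_pos: [665.5, 15.8, 132.8]
ee_rot: [0.0, 0.93, 0.368, 0.0]
force: [-2.8, 0.1, 2.8]
gripper_width: 11.7
```

```bash
python3 s.py
```

```text
15.05 [665.5  15.8 132.8] yaw -46.76 F [-2.8  0.1  2.8] T [-0.005  0.322  0.174] jt5 -0.511 j6 0.784
```

{"method": "apply_moves", "body": {
  "rows": [
    {"dx":0,"dy":0,"dz":0,"spin":4},
    {"dx":0,"dy":0,"dz":0,"spin":4},
    {"dx":0,"dy":0,"dz":0,"spin":4}
  ]
}}

```text
time: 15.42
tool_pos: [665.5, 15.7, 132.8]
ee_rot: [0.0, 0.963, 0.269, 0.0]
force: [-2.7, 0.1, 1.6]
gripper_width: 11.5
```

```bash
python3 s.py
```

```text
15.43 [665.5  15.7 132.8] yaw -58.76 F [-2.7  0.1  1.6] T [0.011 0.381 0.276] jt5 -0.511 j6 0.994
```

{"method": "apply_moves", "body": {
  "rows": [
    {"dx":0,"dy":0,"dz":0,"spin":3},
    {"dx":0,"dy":0,"dz":0,"spin":0}
  ]
}}

```text
time: 15.68
tool_pos: [665.5, 15.8, 132.8]
ee_rot: [-0.0, 0.969, 0.245, 0.0]
force: [-3.0, 0.6, 3.8]
gripper_width: 11.5
```

```bash
python3 s.py
```

```text
15.68 [665.5  15.8 132.8] yaw -61.61 F [-3.   0.6  3.8] T [0.06  0.413 0.269] jt5 0.503 j6 1.043
```

{"method": "apply_moves", "body": {
  "rows": [
    {"dx":0,"dy":0,"dz":0,"spin":3},
    {"dx":0,"dy":0,"dz":0,"spin":0}
  ]
}}

```text
time: 15.92
tool_pos: [665.5, 15.8, 132.8]
ee_rot: [-0.0, 0.975, 0.22, 0.0]
force: [-4.0, 0.1, 4.0]
gripper_width: 11.3
```

```bash
python3 s.py
```

```text
15.93 [665.5  15.8 132.8] yaw -64.57 F [-4.   0.1  4. ] T [0.037 0.512 0.214] jt5 0.482 j6 1.095
```

{"method": "apply_moves", "body": {
  "rows": [
    {"dx":0,"dy":0,"dz":0,"spin":3},
    {"dx":0,"dy":0,"dz":0,"spin":3},
    {"dx":0,"dy":0,"dz":0,"spin":0}
  ]
}}

```text
time: 16.3
tool_pos: [665.5, 15.7, 132.8]
ee_rot: [-0.0, 0.986, 0.169, 0.0]
force: [-3.3, 0.2, 5.2]
gripper_width: 11.5
```

```bash
python3 s.py
```

```text
16.3 [665.5  15.7 132.8] yaw -70.55 F [-3.3  0.2  5.2] T [0.074 0.644 0.148] jt5 0.49 j6 1.199
```

{"method": "apply_moves", "body": {
  "rows": [
    {"dx":0,"dy":0,"dz":0,"spin":3},
    {"dx":0,"dy":0,"dz":0,"spin":3},
    {"dx":0,"dy":0,"dz":0,"spin":0}
  ]
}}

```text
time: 16.68
tool_pos: [665.5, 15.7, 132.7]
ee_rot: [-0.0, 0.993, 0.117, 0.0]
force: [-3.7, 0.3, 5.4]
gripper_width: 11.5
```

```bash
python3 s.py
```

```text
16.68 [665.5  15.7 132.7] yaw -76.55 F [-3.7  0.3  5.4] T [0.057 0.606 0.22 ] jt5 0.43 j6 1.304
```

{"method": "apply_moves", "body": {
  "rows": [
    {"dx":0,"dy":0,"dz":0,"spin":3},
    {"dx":0,"dy":0,"dz":0,"spin":3},
    {"dx":0,"dy":0,"dz":0,"spin":0}
  ]
}}

```text
time: 17.05
tool_pos: [665.5, 15.7, 132.8]
ee_rot: [-0.0, 0.998, 0.065, 0.0]
force: [-4.0, 0.6, 4.4]
gripper_width: 11.7
```

```bash
python3 s.py
```

```text
17.05 [665.5  15.7 132.8] yaw -82.55 F [-4.   0.6  4.4] T [0.101 0.679 0.214] jt5 0.43 j6 1.409
```

{"method": "apply_moves", "body": {
  "rows": [
    {"dx":0,"dy":0,"dz":0,"spin":3},
    {"dx":0,"dy":0,"dz":0,"spin":3},
    {"dx":0,"dy":0,"dz":0,"spin":0}
  ]
}}

```text
time: 17.42
tool_pos: [665.5, 15.8, 132.7]
ee_rot: [-0.0, 1.0, 0.013, 0.0]
force: [-4.3, 0.6, 5.6]
gripper_width: 11.2
```

```bash
python3 s.py
```

```text
17.43 [665.5  15.8 132.7] yaw -88.55 F [-4.3  0.6  5.6] T [0.1   0.627 0.221] jt5 0.43 j6 1.514
```

{"method": "apply_moves", "body": {
  "rows": [
    {"dx":0,"dy":0,"dz":0,"spin":4},
    {"dx":0,"dy":0,"dz":0,"spin":4},
    {"dx":0,"dy":0,"dz":0,"spin":0}
  ]
}}

```text
time: 17.8
tool_pos: [665.5, 15.8, 132.8]
ee_rot: [-0.0, 0.998, -0.057, 0.0]
force: [-4.0, 0.7, 5.7]
gripper_width: 11.8
```

```bash
python3 s.py
```

```text
17.8 [665.5  15.8 132.8] yaw -96.56 F [-4.   0.7  5.7] T [0.08  0.638 0.177] jt5 0.499 j6 1.653
```

{"method": "apply_moves", "body": {
  "rows": [
    {"dx":0,"dy":0,"dz":0,"spin":3},
    {"dx":0,"dy":0,"dz":0,"spin":3},
    {"dx":0,"dy":0,"dz":0,"spin":0}
  ]
}}

```text
time: 18.18
tool_pos: [665.5, 15.8, 132.8]
ee_rot: [-0.0, 0.994, -0.109, 0.0]
force: [-4.8, -0.1, 5.9]
gripper_width: 11.7
```

```bash
python3 s.py
```

```text
18.18 [665.5  15.8 132.8] yaw -102.54 F [-4.8 -0.1  5.9] T [0.031 0.58  0.179] jt5 0.43 j6 1.758
```

{"method": "apply_moves", "body": {
  "rows": [
    {"dx":0,"dy":0,"dz":0,"spin":4},
    {"dx":0,"dy":0,"dz":0,"spin":4},
    {"dx":0,"dy":0,"dz":0,"spin":0}
  ]
}}

```text
time: 18.55
tool_pos: [665.5, 15.8, 132.8]
ee_rot: [-0.0, 0.984, -0.178, 0.0]
force: [-5.5, 0.3, 6.9]
gripper_width: 11.5
```

```bash
python3 s.py
```

```text
18.55 [665.5  15.8 132.8] yaw -110.56 F [-5.5  0.3  6.9] T [0.086 0.592 0.175] jt5 0.499 j6 1.898
```

{"method": "apply_moves", "body": {
  "rows": [
    {"dx":0,"dy":0,"dz":0,"spin":3},
    {"dx":0,"dy":0,"dz":0,"spin":3},
    {"dx":0,"dy":0,"dz":0,"spin":0}
  ]
}}

```text
time: 18.92
tool_pos: [665.5, 15.8, 132.8]
ee_rot: [-0.0, 0.973, -0.23, 0.0]
force: [-4.2, 0.9, 4.4]
gripper_width: 11.5
```

```bash
python3 s.py
```

```text
18.93 [665.5  15.8 132.8] yaw -116.55 F [-4.2  0.9  4.4] T [0.062 0.58  0.188] jt5 0.43 j6 2.002
```

{"method": "apply_moves", "body": {
  "rows": [
    {"dx":0,"dy":0,"dz":0,"spin":4},
    {"dx":0,"dy":0,"dz":0,"spin":4},
    {"dx":0,"dy":0,"dz":0,"spin":0}
  ]
}}

```text
time: 19.3
tool_pos: [665.5, 15.8, 132.8]
ee_rot: [-0.0, 0.955, -0.297, 0.0]
force: [-3.0, 1.2, 6.2]
gripper_width: 11.5
```

```bash
python3 s.py
```

```text
19.3 [665.5  15.8 132.8] yaw -124.56 F [-3.   1.2  6.2] T [0.098 0.623 0.151] jt5 0.499 j6 2.142
```

{"method": "apply_moves", "body": {
  "rows": [
    {"dx":0,"dy":0,"dz":0,"spin":3},
    {"dx":0,"dy":0,"dz":0,"spin":3},
    {"dx":0,"dy":0,"dz":0,"spin":0}
  ]
}}

```text
time: 19.68
tool_pos: [665.5, 15.8, 132.8]
ee_rot: [-0.0, 0.938, -0.346, 0.0]
force: [-3.0, 1.5, 3.7]
gripper_width: 11.3
```

```bash
python3 s.py
```

```text
19.68 [665.5  15.8 132.8] yaw -130.54 F [-3.   1.5  3.7] T [0.076 0.647 0.194] jt5 0.43 j6 2.247
```

{"method": "apply_moves", "body": {
  "rows": [
    {"dx":0,"dy":0,"dz":0,"spin":4},
    {"dx":0,"dy":0,"dz":0,"spin":4},
    {"dx":0,"dy":0,"dz":0,"spin":0}
  ]
}}

```text
time: 20.05
tool_pos: [665.5, 15.8, 132.7]
ee_rot: [-0.0, 0.912, -0.411, 0.0]
force: [-4.2, 1.1, 5.4]
gripper_width: 11.6
```

```bash
python3 s.py
```

```text
20.05 [665.5  15.8 132.7] yaw -138.55 F [-4.2  1.1  5.4] T [0.05  0.627 0.254] jt5 0.572 j6 2.386
```

{"method": "apply_moves", "body": {
  "rows": [
    {"dx":0,"dy":0,"dz":0,"spin":3},
    {"dx":0,"dy":0,"dz":0,"spin":3},
    {"dx":0,"dy":0,"dz":0,"spin":0}
  ]
}}

```text
time: 20.42
tool_pos: [665.5, 15.8, 132.8]
ee_rot: [-0.0, 0.889, -0.458, 0.0]
force: [-4.7, 0.2, 5.0]
gripper_width: 11.7
```

```bash
python3 s.py
```

```text
20.43 [665.5  15.8 132.8] yaw -144.53 F [-4.7  0.2  5. ] T [0.052 0.64  0.32 ] jt5 0.557 j6 2.491
```

Resistance is now rising (0.20 → 0.32). Fine steps to about 0.44 N m.

{"method": "apply_moves", "body": {
  "rows": [
    {"dx":0,"dy":0,"dz":0,"spin":3},
    {"dx":0,"dy":0,"dz":0,"spin":3},
    {"dx":0,"dy":0,"dz":0,"spin":0}
  ]
}}

```text
time: 20.8
tool_pos: [665.5, 15.8, 132.7]
ee_rot: [-0.0, 0.864, -0.504, 0.0]
force: [-3.4, 0.1, 4.9]
gripper_width: 11.5
```

```bash
python3 s.py
```

```text
20.8 [665.5  15.8 132.7] yaw -150.52 F [-3.4  0.1  4.9] T [0.052 0.603 0.379] jt5 0.613 j6 2.595
```

{"method": "apply_moves", "body": {
  "rows": [
    {"dx":0,"dy":0,"dz":0,"spin":3},
    {"dx":0,"dy":0,"dz":0,"spin":3},
    {"dx":0,"dy":0,"dz":0,"spin":0}
  ]
}}

```text
time: 21.18
tool_pos: [665.5, 15.8, 132.8]
ee_rot: [-0.0, 0.836, -0.548, 0.0]
force: [-3.4, -0.1, 4.2]
gripper_width: 11.5
```

```bash
python3 s.py
```

```text
21.18 [665.5  15.8 132.8] yaw -156.52 F [-3.4 -0.1  4.2] T [0.07  0.576 0.432] jt5 0.668 j6 2.7
```

{"method": "apply_moves", "body": {
  "rows": [
    {"dx":0,"dy":0,"dz":0,"spin":0},
    {"dx":0,"dy":0,"dz":0,"spin":0}
  ]
}}

```text
time: 21.42
tool_pos: [665.5, 15.8, 132.8]
ee_rot: [-0.0, 0.836, -0.548, 0.0]
force: [-3.0, 1.1, 4.0]
gripper_width: 11.6
```

```bash
python3 s.py; sleep 0; python3 s.py
```

```text
21.43 [665.5  15.8 132.8] yaw -156.49 F [-3.   1.1  4. ] T [0.02  0.59  0.495] jt5 0.444 j6 2.699
21.43 [665.5  15.8 132.8] yaw -156.49 F [-3.   1.1  4. ] T [0.02  0.59  0.495] jt5 0.444 j6 2.699
```

About 0.44 N m against 0.20 free implies roughly 48 N. I'll ease the spring off most of its lead, open and lift clear.

{"method": "apply_moves", "body": {
  "rows": [
    {"dx":0,"dy":0,"dz":0,"spin":-5},
    {"dx":0,"dy":0,"dz":0,"spin":-5},
    {"dx":0,"dy":0,"dz":0,"spin":-5},
    {"dx":0,"dy":0,"dz":0,"spin":0}
  ]
}}

```text
time: 21.92
tool_pos: [665.5, 15.8, 132.8]
ee_rot: [-0.0, 0.901, -0.434, 0.0]
force: [-3.1, 0.9, 5.8]
gripper_width: 11.2
```

```bash
python3 s.py
```

```text
21.93 [665.5  15.8 132.8] yaw -141.47 F [-3.1  0.9  5.8] T [0.122 0.596 0.109] jt5 -0.284 j6 2.437
```

{"method": "apply_moves", "body": {
  "rows": [
    {"dx":0,"dy":0,"dz":0,"spin":0},
    {"dx":0,"dy":0,"dz":0,"spin":0},
    {"dx":0,"dy":0,"dz":0,"spin":0},
    {"dx":0,"dy":0,"dz":0,"spin":0},
    {"dx":0,"dy":0,"dz":0,"spin":0}
  ],
  "grip": -1
}}

```text
time: 22.55
tool_pos: [665.5, 15.7, 132.3]
ee_rot: [-0.0, 0.9, -0.436, 0.0]
force: [-0.0, 0.4, 0.3]
gripper_width: 85.5
```

{"method": "apply_moves", "body": {
  "rows": [
    {"dx":0,"dy":0,"dz":-0.02,"spin":0},
    {"dx":0,"dy":0,"dz":-0.04,"spin":0},
    {"dx":0,"dy":0,"dz":-0.04,"spin":0},
    {"dx":0,"dy":0,"dz":-0.02,"spin":0},
    {"dx":0,"dy":0,"dz":0,"spin":0}
  ]
}}

```text
time: 23.18
tool_pos: [666.2, 15.7, 256.1]
ee_rot: [-0.001, 0.9, -0.436, 0.003]
force: [0.6, -0.6, -0.7]
gripper_width: 85.0
```

```bash
python3 s.py; python3 - <<'E'
from h import *
o=[]
for n,b in(('scene',(205,165,120,100)),('wrist',None)):
    d=optics.get_image(n);im=cv2.cvtColor(d['image'],cv2.COLOR_RGB2BGR)
    P=cloud(d);X,Y,Z=P[...,0],P[...,1],P[...,2];I=d['image'].astype(int)
    Q=P[(abs(X-667)<60)&(abs(Y-15)<60)&(Z>140)&(Z<168)]
    print(n,'T',len(Q),cv2.minAreaRect(Q[:,:2].astype(np.float32)) if len(Q) else '')
    m=(I[...,0]>I[...,2]+90)&(I[...,1]>I[...,2]+70)&(abs(X-667)<50)&(abs(Y-15)<50)&(Z>114)&(Z<130)
    print(' yellow mean',P[m].mean(0) if m.any() else None,m.sum())
    if b: x,y,w,h=b; im=im[y:y+h,x:x+w]
    o.append(cv2.resize(im,(400,300 if not b else 333),interpolation=cv2.INTER_CUBIC)[:300])
cv2.imwrite('pics/c6.png',np.hstack(o))
E
```

```text
23.18 [666.2  15.7 256.1] yaw -141.66 F [ 0.6 -0.6 -0.7] T [0.051 0.007 0.013] jt5 -0.0 j6 2.44
scene T 163 ((669.0888061523438, 13.452934265136719), (15.948152542114258, 91.38687896728516), 42.257591247558594)
 yellow mean [689.63404456 -10.51944841 120.98665607] 2
wrist T 2319 ((665.9985961914062, 15.052825927734375), (18.30057144165039, 94.70379638671875), 42.29584884643555)
 yellow mean [675.43552307  23.38646831 117.35860457] 74
```

View pics/c6.png

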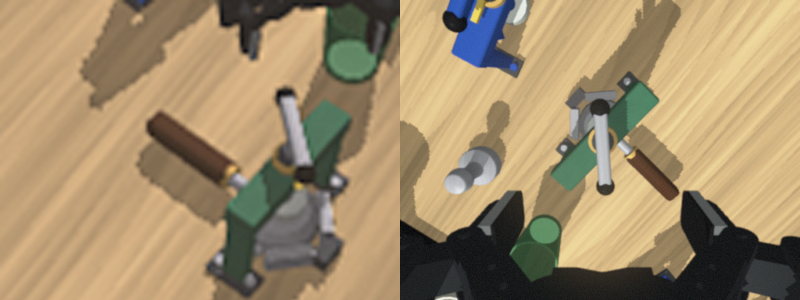

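```bash
python3 -c "
from workcell import job;print(job.job_done())"
```

```text
the job is handed in; nothing more can be done
None
```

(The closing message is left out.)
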